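Snap the cover onto the slide chamber and hold it on its seal

ROBOT

A 6-joint arm with a two-finger parallel gripper is mounted at the origin on a cart in front of the work surface, level with it; the furniture and walls round the work are solid. World frame = base frame: x ahead of the robot, y to its left, z up, the work surface at z = 0. Lengths are in m, angles in rad, forces in N, time in s.
With the tool pointing down it reaches from about 0.4 to 0.825 m from the base axis. Payload 7 kg.
Tool frame: the origin (TCP) lies between the finger pads; the fingertips stand 11 mm ahead of it and the grasp point (between the pads) lies 8 mm behind it (arm.tips_ahead is the distance from the TCP to the fingertips, in m); z points along the fingers, x is the direction in which the jaws open and shut, and the axes are right-handed (so a half turn about z gives the same grasp; the last joint's range is limited). The gripper opens to 88 mm and grips with 3 to 60 N. Pads are 19 mm wide; open, the fingers measure 130 mm over their backs; the gripper's body (78 mm by 193 mm) begins 47 mm behind the grasp point.
Start: joints at [-0.974, 0.359, 0.012, 0, -1.224, -0.288], TCP at [0.205, -0.643, 0.238] pointing down, gripper open.
Joint ranges: [-3.07, 3.07], [-1.43, 2.12], [-1.02, 1.25], [-3.03, 1.67], [-3.05, -0], [-3.03, 3.03]. Speed limits (rad/s): [2.39, 2.39, 3.01, 3.14, 3.14, 3.14].

INTERFACE

Orientations are given as [roll, pitch, yaw] about the fixed x, y, z axes, in that order (R = Rz(yaw) Ry(pitch) Rx(roll)).
In Python, from station import arm, optics, finder gives the robot as it stands. The module is installed in compiled form; this text tells all that it offers.
- The arm moves only by the tool apply_moves, never from a script. Its argument "increments" is one flat list of numbers, 6 for each row, row after row: the shift along the world's x, y, z in m, then the turn, a rotation vector about the world's x, y, z in rad. In form: [tx, ty, tz, rx, ry, rz, tx, ty, tz, rx, ry, rz, ...]. A call has 1 to 20 rows; each row shifts and turns the pose as measured when the row begins; what a row does not reach is not made up. A row lasts 1/12 s, in which the tool goes at most 41.7 mm and 7.16 degrees, less where a joint would pass 70% of its speed; a pose out of reach is approached as far as the arm can. A call with a gripper value outside its range is refused whole. "hand" is the closure, from 0 (fully open) to 1 (shut), set as the call begins (left out, the last holds). The fingers move at their own pace and stop on an object; "force" is the grip in N (left out, the last holds). Time passes only in rows, so rows that do not move let the fingers close. It gives the time, the measured TCP pose, the force and the opening at its end, in the units of the state.
- arm.get_state(): the state, without advancing time (a new reading comes with each control period).
- optics.grab_frame(name): name is "scene" or "side" or "wrist"; returns the picture (480x640x3 uint8, red, green, blue); there is no depth.
- optics.camera_model(name): a dict with "fx", "fy", "cx", "cy" (pixels), "world_to_cam" (4x4, takes a point from world to camera coordinates); the wrist camera has in their place "T_tool_cam" (4x4, takes a point from camera to tool coordinates, whose origin is the TCP and whose axes are the tool frame's). Camera axes: x right, y up, looking along -z (the intrinsics and any distortion apply to the point x, -y, -z); pixel columns grow to the right and rows downward; lengths in m; the calibration is good to about 2 mm. The wrist camera is an equidistant fisheye: a pixel r from the principal point sees the ray r / f radians off the axis. A picture is of the moment at which its call begins: read the wrist's pose just before it. camera_model takes no time and is no camera call.
- arm.job_done(): hands the job in, once; it reports no verdict.
Trained networks look in the newest picture that a camera, given by its name, has taken for a name from the list of things; names that differ only in an ending like _2 or _b are one class to them, and where a whole thing is asked for, a point or a joint stands for the part that bears it (a point fixed in the world has none). Each returns a list of dicts, best first, with "conf" (0 to 1); they miss things now and then, are a little off and sometimes report something else, mostly with a low value. They report only what shows in the picture. A call takes as long as a camera call. They do not tell look-alikes from the thing itself.
- finder.find_in(camera, name): "box" ([left, top, right, bottom] in pixels, round what is visible of it).
- finder.landmark_of(camera, name): "point" ([column, row] in pixels: a listed point, or the origin of a listed thing).
The state is a dict: "t": time; "q": joint angles; "qd": joint speeds; "joint_efforts": joint torques, N m; "eef_pos": TCP position; "ee_rot": TCP orientation; "force": force on the tool from outside, world axes, zero at the start; "moment": the same for the moment, N m; "width": finger opening in m.
Only numpy, scipy, OpenCV 4.12 (cv2) and the standard library are available. Lean on these libraries where they do the work, as an engineer would, in place of code of your own. Each camera call takes 0.05 s, during which the arm holds its last target. There are 200 camera calls.

TASK

Take the shorter of the two white window covers by its grip bar, lay it squarely in the pocket of the slide chamber and press it straight down until both catches snap over its edges. Then keep pressing without letting up, so that it stays squeezed down on its rubber seal: the program ends while the fingers still press the snapped-in cover. Use no brute force, and leave the longer cover, the oil bottle, the eyepiece, the lens spray and the vial where they stand.

Things in the scene. Friction and masses are not known exactly. Their poses are not given: they have to be found in the camera images.
- cover: Shorter white cover, 55 to 115 g: flat plate 56 (its x) by 84 (y) by 5 mm with two windows and at its centre an upright grip bar 36 (x) by 14 (y) by 34 mm tall; 39 mm high in all. Lies flat, bar up. Origin: centre of the underside. It fits either way round. Take the bar across its 14 mm (along y).
- cover_grip (a point): Centre of the top face of the short cover's grip bar, 39 mm above the cover's underside.
- cover_long: The longer cover, made the same way but 120 mm long in y: does not fit the chamber and stays where it lies. Origin: centre of its underside.
- chamber: Slide chamber, fixed: aluminium base 100 (x) by 122 (y) by 8 mm with a grey pocket that takes the short cover with 1.2 mm clearance a side, cover x along chamber x. Rim 40.5 mm above the table; the top 4 mm of its walls slope outwards at 45 degrees as lead-in. A black sprung catch stands in the middle of each long wall (-x and +x). Origin: underside centre, at table height.
- chamber_seat (a point): Centre of the pocket at the height of the free seal's top, 24 mm above the table: where the centre of the cover's underside comes to rest once snapped in and not pressed.
- seal (a joint): How far the sprung black rubber seal frame on the pocket floor is pressed down: 0 free, 0.005 m bottomed; 3 N per mm (15 N at the bottom). The snapped-in cover's weight alone gives less than 0.001.
- catch_near (a joint): Outward travel of the catch at the chamber's -x side: 0 closed, about 0.003 m while the cover passes, 0.006 at most; 1.2 N per mm. Its hook reaches 3 mm over the cover's edge and has a 45 degree slope on top, met when the cover's underside is 34 mm above the table; pushing both apart takes 7 to 14 N, then the force drops, and they spring in when the underside is 24.5 mm up.
- catch_far (a joint): The same for the catch at the chamber's +x side.
- oil_bottle: Small dropper bottle, 27 mm across, 76 mm tall, origin under its centre; bystander.
- spare_eyepiece: Black eyepiece standing upright, 36 mm across, 47 mm tall, origin under its centre; bystander.
- lens_spray: Small pump spray bottle, 31 mm across, 104 mm tall, origin under its centre; bystander.
- vial_photo: Small brown vial with a white cap, 20 mm across, 50 mm tall, origin under its centre; bystander beside the microscope.. The microscope itself is fixed and tall and stands on the robot's left, from y = 0.3 m outwards, x = 0.38 to 0.87 m: go round it with the arm drawn in.
Things that resemble listed ones, but are neither listed nor needed, are in the scene too. Leave any orange look-alike of the cover alone.

How it is judged:
By the outcome, as a careful person would: the job done as asked, in the order asked, and still so for the second after the job is handed in, while the arm keeps its last pose, push and grip.
It also fails if it takes over 40 s, if anything falls off the work surface, if the arm or the gripper's body presses on something with over 40 N, if the wrist force passes 120 N, or if a joint passes its speed limit or range.

## Working session

There is one attempt and no reset: what is moved stays moved. The work goes in short steps, Python scripts to look and compute and a tool call to move; the robot and the scene stay as the last step left them, time stands still between calls to the robot, and variables do not carry over. Pictures are saved under pics/ and viewed, about 8 in all and at most 12, crops included, and the job is handed in when it is done.

Besides the shell and the picture viewer there is one more tool, called after ">>>" as name(argument=value, ...) on one line, values as JSON. apply_moves: Moves the arm, as the interface text tells. Its arguments: {"type":"object","properties":{"increments":{"type":"array"},"hand":{"type":"number"},"force":{"type":"number"}},"required":["increments"]}

```bash
mkdir -p pics; cat > h.py <<'E'
import numpy as np, cv2
from station import arm, optics, finder
def ray(cam,uv):
    m=optics.camera_model(cam)
    x=(uv[0]-m["cx"])/m["fx"]; y=(uv[1]-m["cy"])/m["fy"]
    if "world_to_cam" in m:
        T=np.linalg.inv(np.array(m["world_to_cam"])); d=np.array([x,-y,-1])
    return T[:3,3], T[:3,:3]@d
def onz(cam,uv,z):
    o,d=ray(cam,uv); return o+d*(z-o[2])/d[2]
def proj(cam,p):
    m=optics.camera_model(cam); q=np.array(m["world_to_cam"])@np.r_[p,1]
    return np.array([m["cx"]+m["fx"]*q[0]/-q[2], m["cy"]+m["fy"]*-q[1]/-q[2]])
E
python3 - <<'E'
from h import *
print(arm.get_state())
for c in("scene","side"):
    m=optics.camera_model(c); print(c,m)
    im=optics.grab_frame(c); cv2.imwrite(f"pics/{c}0.png",im[:,:,::-1])
    for n in("cover","cover_grip","cover_long","chamber","chamber_seat"):
        try: b=finder.find_in(c,n)
        except Exception as e: b=str(e)
        try: l=finder.landmark_of(c,n)
        except Exception as e: l=str(e)
        print(c,n,b,l)
print(optics.camera_model("wrist"))
E
```

```text
{'t': 0.0, 'q': array([-9.73913783e-01,  3.59393270e-01,  1.10588507e-02, -3.13250343e-04,
       -1.22412025e+00, -2.88117814e-01]), 'qd': array([ 0.00136403, -0.00035841,  0.00070192,  0.00162975,  0.00046447,
        0.0001528 ]), 'joint_efforts': array([-2.50326171e-03, -5.82717633e+01,  2.93052560e+01,  6.99668258e+00,
        6.67315442e-03, -2.11327315e-04]), 'eef_pos': array([ 0.20495008, -0.64263609,  0.2366252 ]), 'ee_rot': array([-3.14140373e+00, -1.67366747e-03,  1.87945422e+00]), 'force': array([0.0133753 , 0.47685147, 0.18486168]), 'moment': array([ 0.04373424, -0.00125653,  0.03821614]), 'width': 0.08755608409340018}
scene {'fx': 555.7569936054459, 'fy': 555.7569936054459, 'cx': 320.991199128092, 'cy': 235.81864633382142, 'world_to_cam': array([[-0.59433241, -0.80396303, -0.02030857,  0.26108389],
       [ 0.54117644, -0.41849105,  0.72937871, -0.32171882],
       [-0.59489247,  0.42250289,  0.68380864, -0.9389389 ],
       [ 0.        ,  0.        ,  0.        ,  1.        ]])}
scene cover [{'box': [242.2, 287.0, 286.6, 321.6], 'conf': 0.71}, {'box': [192.6, 268.3, 21
[... 1617 characters left out ...]
[302.4, 195.1, 322.2, 218.9], 'conf': 0.67}] [{'point': [373.1, 225.1], 'conf': 0.63}, {'point': [254.8, 286.3], 'conf': 0.46}]
side chamber_seat [{'box': [350.0, 201.8, 398.4, 241.1], 'conf': 0.89}] [{'point': [372.4, 219.4], 'conf': 0.58}]
{'fx': 371.64829954431775, 'fy': 371.64829954431775, 'cx': 317.4573265399192, 'cy': 239.7916772570119, 'T_tool_cam': array([[ 9.99999812e-01, -5.14715017e-04,  3.31773068e-04,
        -1.48157849e-03],
       [-3.97204906e-04, -9.57536813e-01, -2.88310760e-01,
        -7.88722360e-02],
       [ 4.66082804e-04,  2.88310574e-01, -9.57536838e-01,
        -1.47057509e-01],
       [ 0.00000000e+00,  0.00000000e+00,  0.00000000e+00,
         1.00000000e+00]])}
```

View pics/scene0.png

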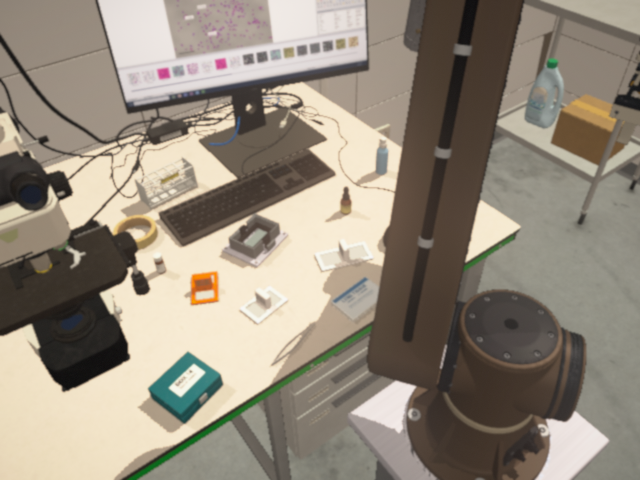

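```bash
python3 - <<'E'
from h import *
im=cv2.imread("pics/side0.png")[130:330,200:460]
cv2.imwrite("pics/side0c.png",cv2.resize(im,None,fx=3,fy=3,interpolation=2))
P=lambda n,*a:print(n,*[np.round(x,4) for x in a])
P("shortA",onz("scene",[263.9,305.2],0),onz("side",[354.2,191.1],0),onz("side",[311,203.9],0))
P("B",onz("scene",[202.3,286.6],0))
P("long",onz("scene",[346.3,257.8],0),onz("side",[311.6,256.3],0))
P("chamber",onz("scene",[257.2,242.3],0),onz("side",[373.1,225.1],0))
P("seat",onz("scene",[252.9,233.8],.024),onz("side",[372.4,219.4],.024))
E
```

```text
shortA [0.4423 0.1436 0.    ] [0.5554 0.2151 0.    ] [ 0.4355  0.1487 -0.    ]
B [ 0.5655  0.2207 -0.    ]
long [ 0.4461 -0.0751  0.    ] [ 0.4542 -0.0758  0.    ]
chamber [ 0.6103  0.0561 -0.    ] [0.6093 0.0571 0.    ]
seat [0.6173 0.0604 0.024 ] [0.6068 0.0507 0.024 ]
```

View pics/side0c.png

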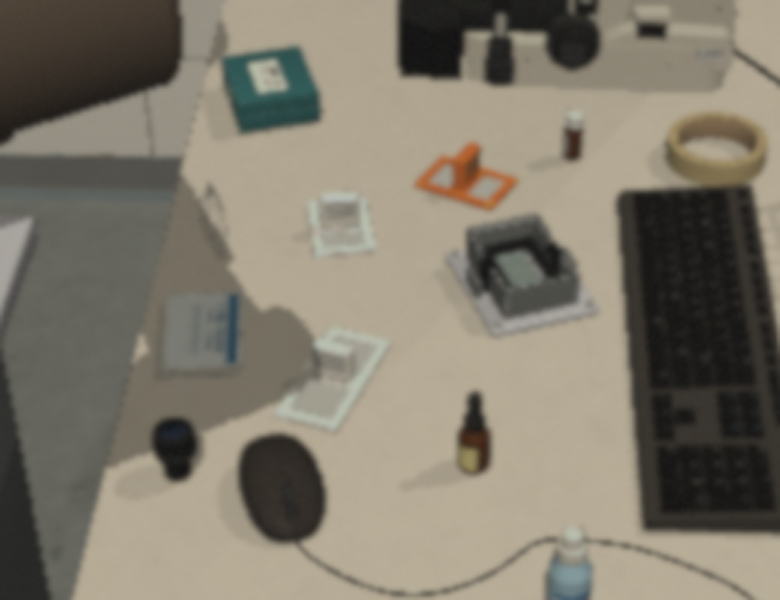

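The short cover is the white one at scene (264,304), side crop (340,222), about (0.44, 0.146). The white plate at scene (344,256) is clearly longer. The plate at (204,287) is the orange look-alike. I'll move above the short one for a close confirming view.

>>> apply_moves(increments=[0.0246,0.0327,0,0,0,0,0.0246,0.0327,0,0,0,0,0.0246,0.0327,0,0,0,0,0.0246,0.0327,0,0,0,0,0.0246,0.0327,0,0,0,0,0.0246,0.0327,0,0,0,0,0.0246,0.0327,0,0,0,0,0.0246,0.0327,0,0,0,0,0.0246,0.0327,0,0,0,0,0.0246,0.0327,0,0,0,0,0.0246,0.0327,0,0,0,0,0.0246,0.0327,0,0,0,0], hand=0)

```text
t: 2.1
eef_pos: [0.4992, -0.2444, 0.2375]
ee_rot: [3.14, 0.002, 1.868]
force: [0.1, -0.5, -0.0]
width: 0.0875
```

>>> apply_moves(increments=[-0.006,0.039,-0.003,0,0,0,-0.006,0.039,-0.003,0,0,0,-0.006,0.039,-0.003,0,0,0,-0.006,0.039,-0.003,0,0,0,-0.006,0.039,-0.003,0,0,0,-0.006,0.039,-0.003,0,0,0,-0.006,0.039,-0.003,0,0,0,-0.006,0.039,-0.003,0,0,0,-0.006,0.039,-0.003,0,0,0,-0.006,0.039,-0.003,0,0,0,0,0,0,0,0,0])

```text
t: 3.02
eef_pos: [0.4397, 0.169, 0.2088]
ee_rot: [3.13, 0.001, 1.874]
force: [-0.6, -1.0, 0.8]
width: 0.0877
```

```bash
cat >> h.py <<'E'
from scipy.spatial.transform import Rotation as Ro
def wT(s):
    T=np.eye(4); T[:3,:3]=Ro.from_euler("xyz",s["ee_rot"]).as_matrix(); T[:3,3]=s["eef_pos"]
    return T@np.array(optics.camera_model("wrist")["T_tool_cam"])
def wonz(T,uv,z):
    m=optics.camera_model("wrist"); a=np.array([uv[0]-m["cx"],uv[1]-m["cy"]])/m["fx"]; r=np.hypot(*a)+1e-12
    d=T[:3,:3]@np.array([np.sin(r)*a[0]/r,-np.sin(r)*a[1]/r,-np.cos(r)])
    return T[:3,3]+d*(z-T[2,3])/d[2]
def wproj(T,p):
    m=optics.camera_model("wrist"); q=np.linalg.inv(T)@np.r_[p,1]; x,y,z=q[0],-q[1],-q[2]
    r=np.hypot(x,y); th=np.arctan2(r,z); return np.array([m["cx"]+m["fx"]*th*x/r,m["cy"]+m["fy"]*th*y/r])
E
python3 - <<'E'
from h import *
s=arm.get_state(); print(s["eef_pos"],s["ee_rot"],s["q"])
im=optics.grab_frame("wrist"); cv2.imwrite("pics/w1.png",im[:,:,::-1])
np.save("pics/w1T.npy",wT(s))
for n in("cover","cover_grip","chamber","chamber_seat"):
    print(n,finder.find_in("wrist",n)[:3],[(d,np.round(wonz(wT(s),d["point"],{"cover":0,"cover_grip":.039,"chamber":0,"chamber_seat":.024}[n]),4)) for d in finder.landmark_of("wrist",n)[:3]])
E
```

```text
[0.43968364 0.16902283 0.20882232] [3.13039042e+00 1.43233225e-03 1.87393154e+00] [ 0.79192049  0.03326723 -0.47467304  0.00750608 -1.05365006 -2.06325458]
cover [{'box': [247.6, 174.1, 338.1, 239.8], 'conf': 0.73}, {'box': [297.5, 284.4, 375.8, 363.7], 'conf': 0.61}] [({'point': [291.3, 201.5], 'conf': 0.84}, array([0.4399, 0.1404, 0.    ])), ({'point': [328.4, 326.1], 'conf': 0.77}, array([0.561 , 0.2176, 0.    ]))]
cover_grip [{'box': [295.5, 283.9, 376.6, 362.1], 'conf': 0.65}, {'box': [246.9, 176.3, 341.5, 239.2], 'conf': 0.57}] [({'point': [289.1, 216.8], 'conf': 0.59}, array([0.4452, 0.1428, 0.039 ])), ({'point': [45.9, 42.0], 'conf': 0.26}, array([ 0.3395, -0.1534,  0.039 ]))]
chamber [{'box': [141.8, 280.3, 242.2, 366.4], 'conf': 0.62}] []
chamber_seat [{'box': [148.6, 279.5, 243.1, 366.3], 'conf': 0.95}] []
```

View pics/w1.png

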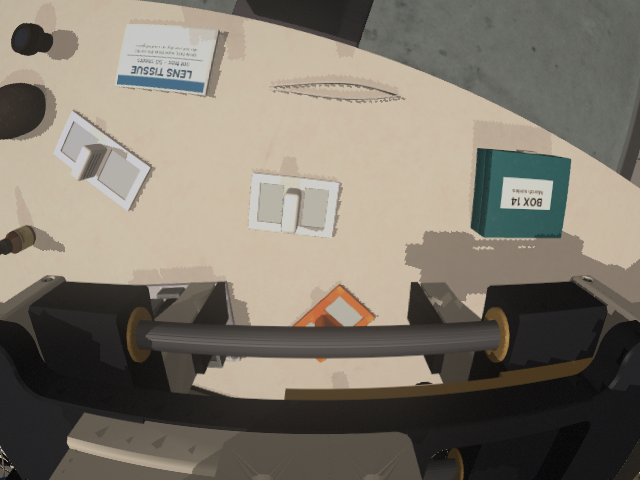

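The wrist view shows the short white cover at (293,205), with its grip bar at (291,211). It is clearly shorter than the long cover at (103,160), and the orange one is at (340,320). Next I'll measure its pose from the outline and view an enlarged crop to confirm.

```bash
python3 - <<'E'
from h import *
im=cv2.imread("pics/w1.png"); T=np.load("pics/w1T.npy")
hsv=cv2.cvtColor(im,cv2.COLOR_BGR2HSV)
x0,y0,x1,y1=235,160,355,250
c=hsv[y0:y1,x0:x1]; print(c[5,5],c[22,12],c[60,60])
m=((c[...,1]<30)&(c[...,2]>190)).astype(np.uint8)
n,l,st,_=cv2.connectedComponentsWithStats(m); k=1+np.argmax(st[1:,4]); print(st[k])
cn=max(cv2.findContours((l==k).astype(np.uint8),0,1)[0],key=cv2.contourArea)[:,0]+[x0,y0]
W=np.array([wonz(T,p,.005)[:2] for p in cn])
r=cv2.minAreaRect((W*1000).astype(np.float32)); print(r)
out=cv2.resize(im[y0:y1,x0:x1],None,fx=6,fy=6,interpolation=2)
for p in cv2.boxPoints(r):
    u=(wproj(T,[*p/1000,.005])-[x0,y0]+.5)*6; cv2.circle(out,tuple(int(v) for v in u),4,(0,0,255),-1)
cv2.imwrite("pics/w1c.png",out)
E
```

```text
[ 18  46 204] [ 17  45 205] [ 16  40 187]
[  13   13   91   65 2381]
((442.4940185546875, 141.89254760742188), (55.3458366394043, 83.26183319091797), 10.778129577636719)
```

View pics/w1c.png

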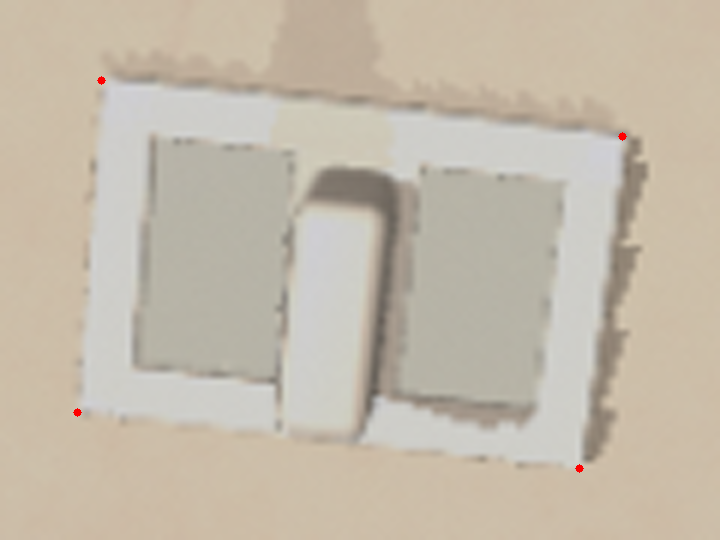

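Confirmed as a short white cover (55×83 mm measured), centre (0.4425, 0.142), yaw about 10.8°. Before grasping I'll get a close view of the chamber while the hand is empty.

>>> apply_moves(increments=[0.036,-0.012,0.005,0,0,-0.0164,0.036,-0.012,0.005,0,0,-0.0164,0.036,-0.012,0.005,0,0,-0.0164,0.036,-0.012,0.005,0,0,-0.0164,0.036,-0.012,0.005,0,0,-0.0164,0.036,-0.012,0.005,0,0,-0.0164,0.036,-0.012,0.005,0,0,-0.0164,0,0,0,0,0,0,0,0,0,0,0,0])

```text
t: 4.22
eef_pos: [0.7041, 0.0633, 0.2432]
ee_rot: [3.132, 0.002, 1.739]
force: [-0.5, -0.1, 0.4]
width: 0.0877
```

```bash
python3 - <<'E'
from h import *
s=arm.get_state(); T=wT(s); print(s["eef_pos"],s["ee_rot"],s["q"])
im=optics.grab_frame("wrist"); cv2.imwrite("pics/w2.png",im[:,:,::-1])
np.save("pics/w2T.npy",T)
for n,z in(("cover",0),("chamber",0),("chamber_seat",.024)):
    print(n,finder.find_in("wrist",n)[:3],[(d,np.round(wonz(T,d["point"],z),4)) for d in finder.landmark_of("wrist",n)[:3]])
c=wproj(T,[.61,.057,.03]); print(c)
x0,y0=max(0,int(c[0])-70),max(0,int(c[1])-70)
cv2.imwrite("pics/w2c.png",cv2.resize(im[y0:y0+140,x0:x0+140,::-1],None,fx=4.25,fy=4.25,interpolation=2)); print(x0,y0)
E
```

```text
[0.70414051 0.06328779 0.24324907] [3.13245151e+00 1.83887950e-03 1.73942407e+00] [ 0.36631651  0.40245743  0.08945324  0.00379278 -1.2491923  -1.76966008]
cover [{'box': [441.1, 59.2, 518.3, 147.6], 'conf': 0.78}, {'box': [394.5, 0.0, 468.4, 14.7], 'conf': 0.77}] [({'point': [479.4, 101.3], 'conf': 0.78}, array([0.5591, 0.2158, 0.    ]))]
chamber [{'box': [263.9, 59.2, 398.3, 173.7], 'conf': 0.94}] [({'point': [331.9, 113.4], 'conf': 0.78}, array([0.6083, 0.0598, 0.    ]))]
chamber_seat [{'box': [263.3, 58.5, 401.0, 175.0], 'conf': 0.84}] [({'point': [332.7, 117.4], 'conf': 0.7}, array([0.6131, 0.0606, 0.024 ])), ({'point': [331.6, 111.6], 'conf': 0.59}, array([0.6077, 0.0585, 0.024 ]))]
[329.81264595 113.40727409]
259 43
```

View pics/w2c.png

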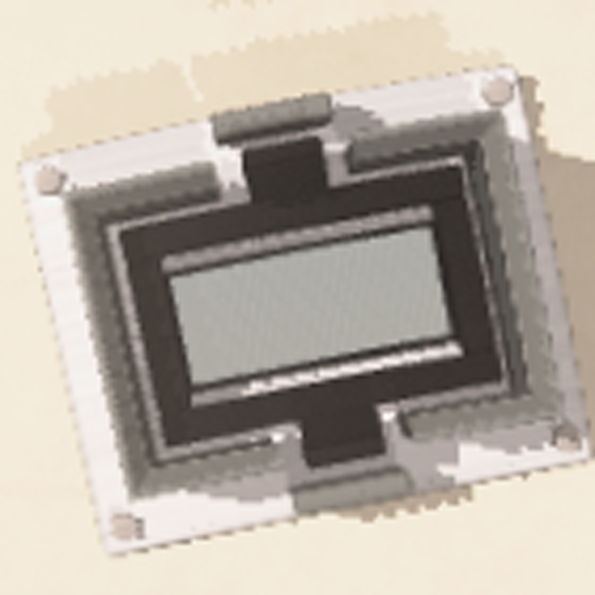

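The crop shows the chamber rotated. Base corners are at crop (22,160), (520,68), (592,458), (108,555); seal frame corners at (120,232), (462,165), (503,385), (165,447); black catches at top and bottom. I'll fit both sets.

```bash
python3 - <<'E'
from h import *
T=np.load("pics/w2T.npy")
def f(name,c,z):
    W=np.array([wonz(T,np.array(p)/4.25+[259,43]-.5+.12,z)[:2] for p in c])*1000
    e=W[1]-W[0];g=W[2]-W[3];h=W[0]-W[3];k=W[1]-W[2]
    ang=lambda v:np.degrees(np.arctan2(v[1],v[0]))
    print(name,W.mean(0).round(1),"len",[round(float(np.linalg.norm(v)),1) for v in(e,g,h,k)],"ang",[round(float(ang(v)),1) for v in(e,g,h,k)])
    print(W.round(1).tolist())
f("base",[(22,160),(520,68),(592,458),(108,555)],.008)
f("seal",[(120,232),(462,165),(503,385),(165,447)],.024)
f("rimlip",[(106,225),(478,150),(520,392),(160,465)],.0365)
f("scene?",[(65,195),(500,115),(562,430),(130,490)],.0405)
E
```

```text
base [609.6  59.9] len [120.9, 120.3, 98.9, 97.2] ang [110.9, 111.6, -158.8, -159.1]
[[585.4, -14.2], [542.4, 98.8], [633.2, 133.4], [677.6, 21.6]]
seal [610.2  59.7] len [79.4, 79.2, 51.1, 52.1] ang [111.5, 110.7, -159.0, -159.3]
[[600.7, 13.5], [571.6, 87.4], [620.3, 105.9], [648.4, 31.8]]
rimlip [610.7  60.1] len [83.6, 81.9, 55.3, 55.4] ang [111.9, 111.8, -158.2, -159.9]
[[600.4, 11.4], [569.3, 89.0], [621.3, 108.0], [651.8, 31.9]]
scene? [610.5  59.6] len [96.4, 96.6, 67.3, 71.7] ang [110.8, 108.2, -158.5, -158.5]
[[595.3, 1.8], [561.1, 92.0], [627.8, 118.2], [658.0, 26.5]]
```

>>> apply_moves(increments=[-0.0327,0.0099,-0.0154,0,0.001,0.002,-0.0327,0.0099,-0.0154,0,0.001,0.002,-0.0327,0.0099,-0.0154,0,0.001,0.002,-0.0327,0.0099,-0.0154,0,0.001,0.002,-0.0327,0.0099,-0.0154,0,0.001,0.002,-0.0327,0.0099,-0.0154,0,0.001,0.002,-0.0327,0.0099,-0.0154,0,0.001,0.002,-0.0327,0.0099,-0.0154,0,0.001,0.002,0,0,0,0,0,0,0,0,0,0,0,0])

```text
t: 5.4
eef_pos: [0.4251, 0.1477, 0.1221]
ee_rot: [3.126, -0.003, 1.77]
force: [1.5, -0.1, 0.6]
width: 0.0873
```

```bash
cat >> h.py <<'E'
def todo(s,pos,yaw):
    "remaining shift and world rotvec to a straight-down pose"
    R=Ro.from_euler("xyz",[np.pi,0,yaw])*Ro.from_euler("xyz",s["ee_rot"]).inv()
    return np.round(np.array(pos)-s["eef_pos"],4), np.round(R.as_rotvec(),4)
E
python3 - <<'E'
from h import *
s=arm.get_state(); print(s["eef_pos"],s["ee_rot"],s["qd"].round(3)); print(todo(s,[.4425,.142,.019],1.759))
E
```

```text
[0.42509352 0.14770333 0.12214338] [ 3.12554922 -0.00335693  1.76972425] [ 0.059 -0.05  -0.089 -0.024  0.016 -0.035]
(array([ 0.0174, -0.0057, -0.1031]), array([-0.0064,  0.0151, -0.0107]))
```

>>> apply_moves(increments=[0.012,-0.004,0,-0.006,0.015,-0.01,0.004,-0.002,0,0,0,0,0,0,0,0,0,0])

```text
t: 5.65
eef_pos: [0.441, 0.1429, 0.1244]
ee_rot: [3.138, -0.003, 1.764]
force: [-0.2, -1.4, -0.6]
width: 0.0878
```

```bash
python3 - <<'E'
from h import *
s=arm.get_state(); T=wT(s); print(s["eef_pos"],s["ee_rot"]); print(todo(s,[.4425,.142,.019],1.759))
im=optics.grab_frame("wrist"); cv2.imwrite("pics/w3.png",im[:,:,::-1])
print([(d,np.round(wonz(T,d["point"],.039),4)) for d in finder.landmark_of("wrist","cover_grip")[:3]])
E
```

```text
[0.44097734 0.14293889 0.12440812] [ 3.13794996e+00 -2.69223292e-03  1.76412278e+00]
(array([ 0.0015, -0.0009, -0.1054]), array([-0.0033,  0.0031, -0.0051]))
[({'point': [382.6, 400.8], 'conf': 0.67}, array([0.5587, 0.2192, 0.039 ]))]
```

>>> apply_moves(increments=[0.0015,-0.001,-0.018,-0.003,0.003,-0.005,0,0,-0.018,0,0,0,0,0,-0.018,0,0,0,0,0,-0.016,0,0,0,0,0,-0.01,0,0,0,0,0,0,0,0,0])

```text
t: 6.25
eef_pos: [0.444, 0.1419, 0.0435]
ee_rot: [3.135, -0.004, 1.755]
force: [0.2, -0.3, -0.7]
width: 0.0875
```

```bash
python3 - <<'E'
from h import *
s=arm.get_state(); print(s["force"]); print(todo(s,[.4425,.142,.019],1.759))
im=optics.grab_frame("wrist"); cv2.imwrite("pics/w4.png",im[150:450,150:500,::-1])
E
```

```text
[ 0.22761249 -0.34388808 -0.71100294]
(array([-0.0015,  0.0001, -0.0245]), array([-0.0047,  0.0061,  0.0044]))
```

View pics/w4.png

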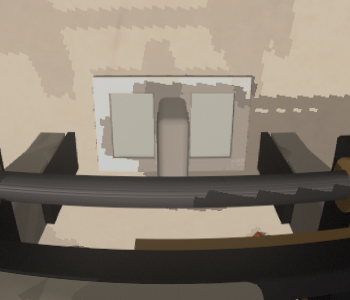

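The fingers straddle the bar, which sits at crop (173,145), centred and square. Descend and grip.

>>> apply_moves(increments=[-0.0015,0,-0.014,-0.004,0.006,0.004,0,0,-0.009,0,0,0,0,0,-0.002,0,0,0,0,0,0,0,0,0])

```text
t: 6.63
eef_pos: [0.4446, 0.1431, 0.0211]
ee_rot: [3.137, -0.002, 1.759]
force: [0.8, 0.3, 0.0]
width: 0.0879
```

```bash
python3 - <<'E'
from h import *
s=arm.get_state(); print(s["force"]); print(todo(s,[.4425,.142,.019],1.759))
E
```

```text
[0.78250672 0.33643925 0.03595314]
(array([-0.0021, -0.0011, -0.0021]), array([-0.0033,  0.0042,  0.0002]))
```

>>> apply_moves(increments=[-0.0022,-0.001,-0.001,-0.003,0.004,0,0,0,0,0,0,0])

```text
t: 6.8
eef_pos: [0.4427, 0.1423, 0.021]
ee_rot: [3.141, -0.001, 1.759]
force: [-0.1, 0.1, -0.3]
width: 0.0875
```

>>> apply_moves(increments=[0,0,0,0,0,0,0,0,0,0,0,0,0,0,0,0,0,0,0,0,0,0,0,0,0,0,0,0,0,0,0,0,0,0,0,0,0,0,0,0,0,0,0,0,0,0,0,0], hand=1, force=40)

```text
t: 7.47
eef_pos: [0.4436, 0.1431, 0.023]
ee_rot: [3.137, -0.002, 1.759]
force: [0.6, 0.5, -1.1]
width: 0.0401
```

```bash
python3 - <<'E'
from h import *
s=arm.get_state(); print(s["force"],s["width"]); print(todo(s,[.4425,.142,.019],1.759))
E
```

```text
[ 0.58298416  0.53901675 -1.10942649] 0.040085191613416817
(array([-0.0011, -0.0011, -0.004 ]), array([-0.0032,  0.0039,  0.0001]))
```

>>> apply_moves(increments=[-0.001,-0.001,-0.003,-0.003,0.004,0,0,0,0,0,0,0,0,0,-0.0003,0,0,0,0,0,-0.0003,0,0,0,0,0,-0.0003,0,0,0,0,0,-0.0003,0,0,0,0,0,-0.0003,0,0,0])

```text
t: 8.05
eef_pos: [0.4425, 0.1421, 0.019]
ee_rot: [-3.141, 0.0, 1.759]
force: [-1.7, -0.5, 5.0]
width: 0.0138
```

```bash
python3 - <<'E'
from h import *
s=arm.get_state(); print(s["force"],s["width"]); print(todo(s,[.4425,.142,.019],1.759))
E
```

```text
[-1.72546582 -0.49878134  5.04272236] 0.013751703540028986
(array([-0.    , -0.0001,  0.    ]), array([ 0.0006, -0.0007, -0.0005]))
```

>>> apply_moves(increments=[0,0,0.01,0,0,0,0,0,0.025,0,0,0,0,0,0.025,0,0,0,0,0,0.025,0,0,0,0.025,-0.0125,0.005,0,0,0.03,0.025,-0.0125,0,0,0,0.03,0.025,-0.0125,0,0,0,0.03,0.025,-0.0125,0,0,0,0.03,0.025,-0.0125,0,0,0,0.03,0.02,-0.01,0,0,0,0.02,0.01,-0.005,0,0,0,0,0,0,0,0,0,0,0,0,0,0,0,0])

```text
t: 9.13
eef_pos: [0.6006, 0.0583, 0.1115]
ee_rot: [-3.136, 0.002, 1.938]
force: [0.4, -0.2, -0.7]
width: 0.0139
```

```bash
python3 - <<'E'
from h import *
s=arm.get_state(); print(s["force"],s["width"],s["eef_pos"]); print(todo(s,[.610,.0597,.08],1.939))
E
```

```text
[ 0.3568018  -0.23908797 -0.74521076] 0.013926480465099767 [0.60063749 0.05831975 0.11152231]
(array([ 0.0094,  0.0014, -0.0315]), array([ 0.0041, -0.004 ,  0.0006]))
```

>>> apply_moves(increments=[0.008,0.001,-0.018,0.003,-0.003,0,0.001,0,-0.008,0,0,0,0,0,-0.002,0,0,0,0,0,0,0,0,0])

```text
t: 9.47
eef_pos: [0.6061, 0.0606, 0.0826]
ee_rot: [-3.138, -0.0, 1.938]
force: [-0.4, -0.9, -1.0]
width: 0.0137
```

```bash
python3 - <<'E'
from h import *
s=arm.get_state(); T=wT(s); np.save("pics/w5T.npy",T); np.save("pics/w5s.npy",np.r_[s["eef_pos"],s["ee_rot"]]); print(s["force"],s["eef_pos"]); print(todo(s,[.610,.0597,.08],1.939))
im=optics.grab_frame("wrist"); cv2.imwrite("pics/w5.png",im[:,:,::-1])
cv2.imwrite("pics/w5c.png",cv2.resize(im[130:330,190:450,::-1],None,fx=3,fy=3,interpolation=2))
for c in("scene","side"): cv2.imwrite(f"pics/{c}5.png",optics.grab_frame(c)[:,:,::-1])
E
```

```text
[-0.36686204 -0.91500383 -0.97844537] [0.60614484 0.06060402 0.08256353]
(array([ 0.0039, -0.0009, -0.0026]), array([ 0.0011, -0.0031,  0.0014]))
```

View pics/w5c.png

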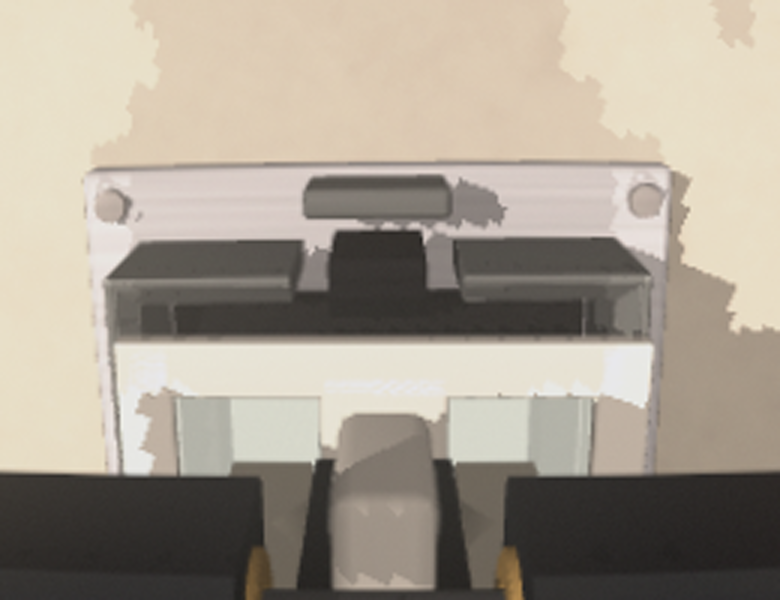

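The crop shows the cover held square. Its robot-side top edge runs from crop (114,343) to (654,343), and the chamber base's edge from (88,171) to (669,164). The catch at (378,270) lines up with the bar. I'll compute the relative offset.

```bash
python3 - <<'E'
from h import *
T=np.load("pics/w5T.npy"); s=np.load("pics/w5s.npy")
px=lambda p:np.array(p)/3+[190,130]-.33
def fit(a,b,z,d,n):
    A,B=[wonz(T,px(p),z)[:2]*1000 for p in(a,b)]
    e=(B-A)/np.linalg.norm(B-A); nrm=np.array([e[1],-e[0]])
    c=(A+B)/2+nrm*d; print(n,"len",np.linalg.norm(B-A).round(1),"ang",np.degrees(np.arctan2(*e[::-1])).round(2),"ctr",c.round(1)); return c
zt=s[2]-.019+.005
c=fit((114,343),(654,343),zt,28,"cover")
fit((88,171),(669,164),.008,50,"base")
fit((107,279),(651,277),.0405,38,"rim outer near? ")
fit((332,238),(422,236),.0405,0,"catch")
print("cover-TCP",c-s[:2]*1000,"yaw",np.degrees(s[5]))
E
python3 - <<'E'
import cv2,numpy as np
a=cv2.imread("pics/scene5.png")[190:290,200:310]; b=cv2.imread("pics/side5.png")[180:260,320:420]
cv2.imwrite("pics/ss5.png",np.hstack([cv2.resize(a,(400,364),interpolation=2),cv2.resize(b,(400,364),interpolation=2)]))
E
```

```text
cover len 83.4 ang 111.05 ctr [606.2  59.2]
base len 119.0 ang 111.72 ctr [609.4  59.7]
rim outer near?  len 97.1 ang 111.26 ctr [612.6  60.8]
catch len 15.6 ang 112.33 ctr [570.6  44.2]
cover-TCP [ 0.07405691 -1.44178163] yaw 111.01767941114865
```

>>> apply_moves(increments=[0.0037,0.0004,-0.006,0.001,-0.003,0.003,0,0,-0.006,0,0,0,0,0,-0.002,0,0,0,0,0,0,0,0,0])

```text
t: 9.95
eef_pos: [0.6119, 0.0621, 0.0707]
ee_rot: [3.135, 0.0, 1.942]
force: [0.1, 0.8, -0.4]
width: 0.0138
```

```bash
python3 - <<'E'
from h import *
s=arm.get_state(); print(s["force"],s["eef_pos"]); print(todo(s,[.6098,.0610,.06],1.942))
E
```

```text
[ 0.05697013  0.77538162 -0.37875922] [0.61188088 0.06209044 0.07072111]
(array([-0.0021, -0.0011, -0.0107]), array([-0.002 ,  0.0059, -0.0003]))
```

>>> apply_moves(increments=[-0.0021,-0.0011,-0.005,-0.002,0.006,0,0,0,-0.003,0,0,0])

```text
t: 10.12
eef_pos: [0.6098, 0.0609, 0.0626]
ee_rot: [-3.142, 0.0, 1.942]
force: [-0.9, -0.8, -0.7]
width: 0.0136
```

```bash
python3 - <<'E'
from h import *
for i in range(4):
    s=arm.get_state(); print(s["t"],s["force"].round(2),s["eef_pos"].round(5),*todo(s,[.6098,.0610,.06],1.942))
    if i in(0,1,2): im=optics.grab_frame("wrist")
cv2.imwrite("pics/w6c.png",cv2.resize(im[130:330,190:450,::-1],None,fx=3,fy=3,interpolation=2))
E
```

```text
10.1167 [-0.9  -0.83 -0.66] [0.60981 0.06093 0.0626 ] [-0.      0.0001 -0.0026] [ 0.     -0.     -0.0003]
10.1667 [ 0.6   0.11 -1.77] [0.60981 0.06091 0.06217] [-0.      0.0001 -0.0022] [ 0.0001 -0.0001 -0.0002]
10.2167 [-0.5  -0.7  -0.96] [0.60993 0.06095 0.06252] [-0.0001  0.0001 -0.0025] [ 0.0001  0.     -0.0003]
10.2667 [-0.31  0.45 -0.5 ] [0.61016 0.06101 0.06289] [-0.0004 -0.     -0.0029] [ 0.      0.0005 -0.0004]
```

View pics/w6c.png

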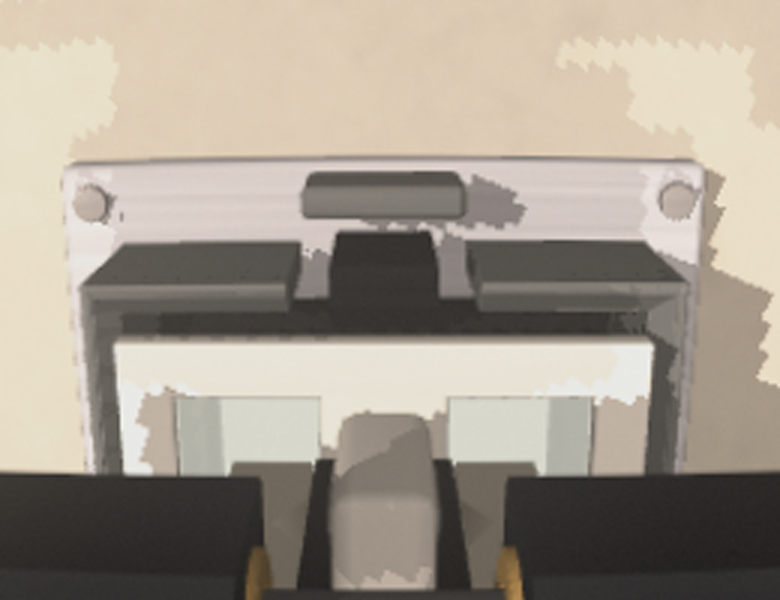

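Left to right it is centred: base midpoint 385, catch 384, cover 384. I'll check the fore-aft offset.

```bash
python3 - <<'E'
from h import *
s=arm.get_state(); T=wT(s); 
px=lambda p:np.array(p)/3+[190,130]-.33
def fit(a,b,z,d,n):
    A,B=[wonz(T,px(p),z)[:2]*1000 for p in(a,b)]
    e=(B-A)/np.linalg.norm(B-A); nrm=np.array([e[1],-e[0]])
    c=(A+B)/2+nrm*d; print(n,"len",np.linalg.norm(B-A).round(1),"ang",np.degrees(np.arctan2(*e[::-1])).round(2),"ctr",c.round(1)); return c
c=fit((115,342),(654,342),s["eef_pos"][2]-.014,28,"cover")
b=fit((66,163),(705,163),.008,50,"base")
y=s["ee_rot"][2]; print("tool x,y offset", (b-c)@[np.cos(y),np.sin(y)], (b-c)@[np.sin(y),-np.cos(y)])
print(*todo(s,[.6098,.0610,.06],1.942))
E
```

```text
cover len 83.2 ang 111.33 ctr [610.1  59.6]
base len 119.7 ang 111.33 ctr [609.7  59.7]
tool x,y offset 0.21509442265954434 -0.27827633553612807
[-0.0004 -0.     -0.0029] [ 0.      0.0005 -0.0004]
```

>>> apply_moves(increments=[-0.0005,0,-0.003,0,0,0,-0.0002,0,-0.003,0,0,0,-0.0002,0,-0.002,0,0,0])

```text
t: 10.52
eef_pos: [0.6099, 0.0611, 0.055]
ee_rot: [3.14, 0.0, 1.942]
force: [-0.0, -0.9, -1.2]
width: 0.0135
```

```bash
python3 - <<'E'
from h import *
s=arm.get_state(); print(s["t"],s["force"].round(2),s["moment"].round(2),s["eef_pos"].round(5),*todo(s,[.6098,.0610,.05],1.942))
E
```

```text
10.5167 [-0.03 -0.94 -1.17] [-0.02  0.07 -0.06] [0.60988 0.06114 0.05503] [-0.0001 -0.0001 -0.005 ] [-0.0004  0.002  -0.0005]
```

In the pocket mouth with no contact force; underside at about 36 mm. Now press through the catches.

>>> apply_moves(increments=[-0.0002,-0.0001,-0.003,0,0.001,0,-0.0002,0,-0.0025,0,0,0,0,0,-0.0025,0,0,0])

```text
t: 10.77
eef_pos: [0.6107, 0.0611, 0.0485]
ee_rot: [3.138, 0.001, 1.944]
force: [-2.0, -1.7, 1.3]
width: 0.0135
```

```bash
python3 - <<'E'
from h import *
s=arm.get_state(); print(s["t"],s["force"].round(2),s["moment"].round(2),s["eef_pos"].round(5),*todo(s,[.6098,.0610,.042],1.942))
E
```

```text
10.7667 [-2.03 -1.71  1.27] [-0.49  0.78 -0.07] [0.61068 0.06106 0.04847] [-0.0009 -0.0001 -0.0065] [-0.0002  0.0036 -0.0018]
```

>>> apply_moves(increments=[-0.0007,0,-0.003,0,0.003,-0.001,0,0,-0.0025,0,0.001,0])

```text
t: 10.93
eef_pos: [0.6099, 0.0609, 0.0431]
ee_rot: [-3.141, -0.0, 1.943]
force: [0.5, -0.4, -2.4]
width: 0.0133
```

```bash
python3 - <<'E'
from h import *
s=arm.get_state(); print(s["t"],s["force"].round(2),s["moment"].round(2),s["eef_pos"].round(5),s["width"],*todo(s,[.6098,.0610,.040],1.942))
E
```

```text
10.9333 [ 0.46 -0.41 -2.42] [ 0.04  0.02 -0.01] [0.60986 0.06093 0.04314] 0.013313466829559879 [-0.0001  0.0001 -0.0031] [-0.0001 -0.0003 -0.0009]
```

>>> apply_moves(increments=[0,0,-0.002,0,0,-0.001,0,0,-0.0015,0,0,0])

```text
t: 11.1
eef_pos: [0.6099, 0.0609, 0.0394]
ee_rot: [-3.141, -0.0, 1.942]
force: [-4.1, 0.4, 8.3]
width: 0.0139
```

```bash
python3 - <<'E'
from h import *
for i in range(4):
    s=arm.get_state(); print(s["t"],s["force"].round(2),s["moment"].round(2),s["eef_pos"].round(5),s["width"],*todo(s,[.6098,.0610,.040],1.942))
    if i<3: im=optics.grab_frame("wrist")
cv2.imwrite("pics/w7c.png",cv2.resize(im[130:330,190:450,::-1],None,fx=3,fy=3,interpolation=2))
E
```

```text
11.1 [-4.14  0.44  8.27] [0.18 1.4  0.02] [0.60988 0.06092 0.03943] 0.013885040050438106 [-0.0001  0.0001  0.0006] [ 0.     -0.0004 -0.0001]
11.15 [-3.74  0.    9.26] [0.12 1.36 0.03] [0.60987 0.06091 0.03941] 0.013690478971623546 [-0.0001  0.0001  0.0006] [ 0.0001 -0.0005 -0.0002]
11.2 [-3.48 -0.64  8.87] [0.08 1.37 0.02] [0.60988 0.06092 0.03967] 0.013811252339936048 [-0.0001  0.0001  0.0003] [ 0.0001 -0.0004 -0.0003]
11.25 [-3.65 -0.44  8.24] [ 0.02  1.29 -0.01] [0.60989 0.06094 0.03983] 0.013830481080132398 [-0.0001  0.0001  0.0002] [ 0.0001 -0.0003 -0.0003]
```

View pics/w7c.png

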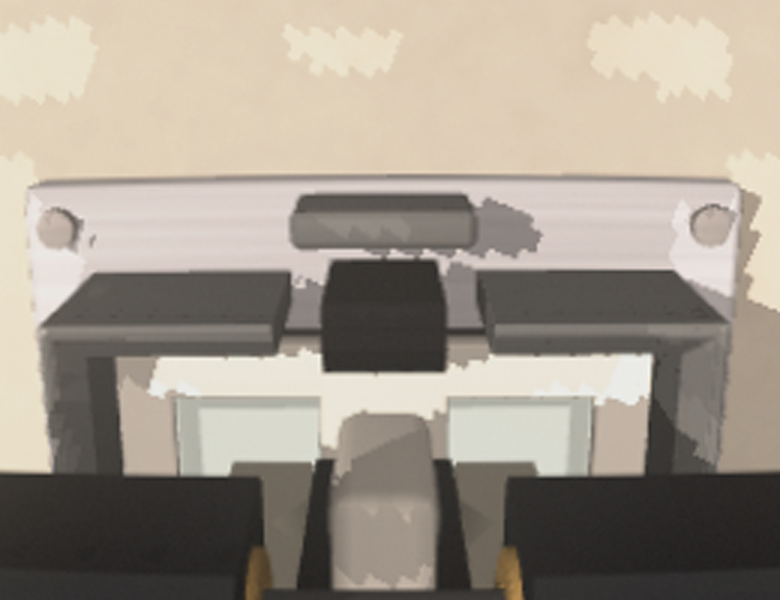

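The near catch hook now overlaps the plate edge, at crop (385,330), and the push of about 9–10 N matches a seal compressed about 3.5 mm. A 3.7 N lateral load remains, pushing toward the robot. I'll relieve it with a small shift and check the far catch from the other cameras.

>>> apply_moves(increments=[-0.0006,-0.0002,-0.0007,0,0,0])

```text
t: 11.33
eef_pos: [0.6098, 0.0609, 0.0398]
ee_rot: [3.141, 0.0, 1.943]
force: [-2.3, 0.3, 8.0]
width: 0.0138
```

```bash
python3 - <<'E'
from h import *
P=[]
for c in("scene","side"):
    s=arm.get_state(); print(s["t"],s["force"].round(2),s["moment"].round(2),s["eef_pos"].round(5),s["width"])
    im=optics.grab_frame(c); u=proj(c,[.61,.06,.03]).astype(int)
    P.append(cv2.resize(im[u[1]-40:u[1]+40,u[0]-40:u[0]+40,::-1],(400,400),interpolation=2))
cv2.imwrite("pics/ss8.png",np.hstack(P))
E
```

```text
11.3333 [-2.27  0.33  7.96] [0.2  0.64 0.01] [0.60984 0.06093 0.03984] 0.013772974528957843
11.3833 [-2.08 -0.01  7.88] [ 0.12  0.95 -0.01] [0.60983 0.06093 0.03986] 0.013587626810660372
```

View pics/ss8.png

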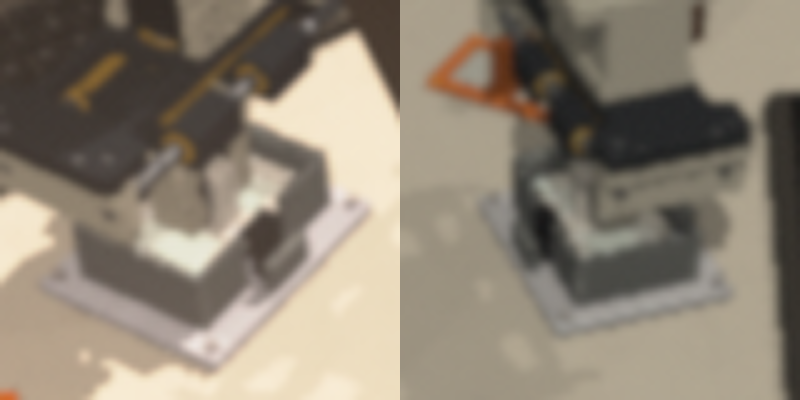

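>>> apply_moves(increments=[-0.0006,-0.0002,-0.001,0,0,-0.001])

```text
t: 11.52
eef_pos: [0.6098, 0.0609, 0.0397]
ee_rot: [3.14, 0.0, 1.942]
force: [-1.7, 0.3, 8.3]
width: 0.0141
```

```bash
python3 - <<'E'
from h import *
for i in range(5):
    s=arm.get_state(); print(s["t"],s["force"].round(2),s["moment"].round(2),s["eef_pos"].round(5),s["width"],todo(s,[.6098,.061,.0395],1.942)[1])
    im=optics.grab_frame("wrist")
E
```

```text
11.5167 [-1.75  0.29  8.29] [0.1  1.1  0.06] [0.60979 0.06093 0.03968] 0.014085641167977107 [-0.0003  0.002  -0.0001]
11.5667 [-2.56  0.24  7.95] [0.13 1.   0.04] [0.60979 0.06091 0.03966] 0.013762731403492944 [-0.0002  0.0022 -0.0001]
11.6167 [-1.45  0.59  8.19] [0.06 0.96 0.02] [0.60984 0.06094 0.03974] 0.014060654304590157 [-0.0003  0.0022 -0.0002]
11.6667 [-2.82  0.98  8.86] [0.07 0.99 0.05] [0.60978 0.06093 0.0397 ] 0.013488923087399511 [-0.0002  0.0021 -0.0003]
11.7167 [-1.52 -0.45  8.02] [ 0.11  0.99 -0.  ] [0.6098  0.06091 0.03973] 0.013411941148121246 [-0.0002  0.0021 -0.0001]
```

```bash
python3 - <<'E'
from h import *
print(arm.job_done()); s=arm.get_state(); print(s["t"],s["force"].round(2),s["eef_pos"])
E
```

```text
the job is handed in; nothing more can be done
None
the job is handed in; nothing more can be done
```

I gripped the short white cover by its bar, lowered it squarely into the chamber pocket and pressed it down past the catches. I handed the job in at about 11.8 s with the fingers still pressing.

**Last checks:**
- **Push:** the force on the tool held steady at about 8–9 N, with the cover's underside at about 20.7 mm. That fits a seal compressed about 3 mm.
- **Near catch:** the wrist picture showed its hook over the cover's edge.
- **Cover and grip:** the cover was level and had not slipped in the grip.
- **Sideways load:** a small load remained, first 3.7 N and then about 2 N after two small shifts. It changed far too stiffly for an open catch, so I took it as light contact with the wall.

**Not confirmed:**
- **Far catch:** no picture showed it. I infer it snapped from the depth, about 4 mm below the snap height, and from the cover being level.
- **Catch force:** the 7–14 N peak was not caught at any row end.
- **Bystanders:** I did not check them afterwards, but the arm's path stayed clear of them.

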